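# Wedge the bamboo organizer shut and stack the keepsake box on it

### The arm

A 7-joint arm with a two-finger parallel gripper is mounted at the origin on the work surface. World frame = base frame: x ahead of the robot, y to its left, z up, the work surface at z = 0. Lengths are in m, angles in rad, forces in N, time in s.
With the tool pointing down it reaches from about 0.425 to 1.025 m from the base axis. Payload 3.6 kg.
Tool frame: the origin (TCP) lies at the centre of the arm's flange, where the gripper is bolted on; the fingertips stand 173 mm ahead of it and the grasp point (between the pads) lies 155 mm ahead of it; z points along the fingers, y is the line along which they close (so a half turn about z gives the same grasp; the last joint's range is limited). The gripper opens to 85 mm and grips with 20 to 120 N. Pads are 22 mm wide; open, the fingers measure 114 mm over their backs; the gripper's body (76 mm by 85 mm) begins 54 mm behind the grasp point. The pads swing forward as they close: fully open they stand 13 mm farther back than shut.
Start: joints at [-1.268, 0.591, 0.048, 1.609, -0.033, 0.943, -0.034], TCP at [0.28, 0.669, 0.405] pointing down, gripper open.
Joint ranges: [-2.69, 2.69], [-0.47, 2.24], [-1.27, 1.36], [0.19, 2.51], [-1.53, 4.68], [0.08, 2.07], [-3.09, 3.09]. Speed limits (rad/s): [2.57, 2.57, 3.14, 3.14, 3.14, 3.14, 3.14].

### API

Orientations are given as a unit quaternion [x, y, z, w].
In Python, from cell import observe, imaging, manip gives the robot as it stands.
- The arm moves only by the shell command python3 -m crank 'ROWS' [FORCE]. ROWS is text: rows parted by semicolons, each of 7 numbers parted by spaces: the shift along the tool's x, y, z in cm, then the turn, a rotation vector about the tool's x, y, z in rad, then the opening, from 0 (shut) to 1 (fully open). A call has 1 to 20 rows; each row shifts and turns the commanded pose from where the row before left it, along the tool's axes as they then stand; what a row does not reach is not made up. A row lasts 1/8 s, in which the tool goes at most 62.5 mm and 10.7 degrees, less where a joint would pass 70% of its speed; a pose out of reach is approached as far as the arm can. A call with a gripper value outside its range is refused whole. The fingers move at their own pace and stop on an object; FORCE is the grip in N (left out, the last holds). Time passes only in rows, so rows that do not move let the fingers close. It gives the time, the measured TCP pose, the force, the opening and the grip force at its end, in the units of the state.
- observe(): the state, without advancing time (a new reading comes with each control period).
- imaging.grab_frame(name): name is "scene" or "top" or "wrist"; returns a dict with "image" (400x640x3 uint8, red, green, blue), "K" (3x3 intrinsics, pixels), "D" ([k1, k2, p1, p2, k3] as OpenCV has them; the pictures are not rectified), "R" (3x3) and "t" (3): a world point X has camera coordinates R X + t. Camera axes: x right, y down, z forward; pixel columns grow to the right and rows downward; lengths in m; the calibration is good to about 2 mm. A picture is of the moment at which its call begins. There is no depth.
- manip.sign_off(): hands the job in; it is judged then, once.
The state is a dict: "clock": time; "joint_pos": joint angles; "qvel": joint speeds; "tau": joint torques, N m; "eef_pos": TCP position; "tcp_rot": TCP orientation; "wrist_force": force on the tool from outside, world axes, zero at the start; "ft_torque": the same for the moment, N m; "opening": opening from 0.0 (shut) to 1.0 (fully open); "grip_force": force on a finger pad.
Only numpy, scipy, OpenCV 4.12 (cv2) and the standard library are available. Lean on these libraries where they do the work, as an engineer would, in place of code of your own. Each camera call takes 0.05 s, during which the arm holds its last target. There are 200 camera calls.

### The job

Close up the bamboo organizer: push its open drawer fully shut, lay the loose bamboo wedge on the organizer's top with its thin end in the mouth of the slot and let go of it, then tap its thick end until the wedge stops moving forward, with its head against the slot's first pair of blocks. Then stack the lidded bamboo box on top so that its four corner feet sit down in the four recesses, and let go. Leave the bunny, tiara, party horn and ring where they are.

Things in the scene. Friction and masses are not known exactly. Their poses are not given: they have to be found in the camera images.
- organizer: Bamboo organizer, fixed: 200 deep (x), 260 wide (y), flat top 130 mm above the counter. Origin: centre of underside; x from its front (drawers) to its back, y to the left seen from the robot, z up. Upper drawer pulled out; lower one shut, unused. The slot is on the top's front strip (x -100 to -25 mm); before its mouth (y -130 to -30) that strip is a flat landing.
- slot_mouth (a point): Middle of the slot's mouth, on the organizer's top (organizer x -65.4, y -30 mm); axes the organizer's. The wedge enters along +y between two upright blocks 26 mm high, 25 mm long in y. The rear block's face is straight (organizer x -48); the front one's slopes: slot 34.8 mm wide here, narrowing 0.128 mm per mm of y. These blocks span organizer x -33 to -99 mm.
- slot_end (a point): Middle of the slot's far end, on the organizer's top (organizer x -73, y +90 mm). A second pair of blocks like the first ends here (organizer y 65 to 90). Between the pairs is a 70 mm notch in the top, open to the front.
- tongue_top (a point): Top of a round upright tongue, 24 mm thick, that moves with the upper drawer (156 mm above the counter). With the drawer shut it stands in the notch between the block pairs, 3 mm proud of the straight rear faces, and springs back (1.2 N per mm, 6 mm): the wedge feels up to about 8 N over its last 25 mm, then a firm stop.
- seat (a point): Point on the organizer's top, at the centre of the four square recesses (16 mm wide, 7 mm deep, centres at +-45 mm along x and +-65 mm along y from it). Its axes are the organizer's.
- drawer (a joint): How far the upper drawer is pulled out towards the robot (m): 0 is fully shut (a firm stop), 0.12 fully out. It slides along the organizer's x axis with about 2 N of friction and stays where it is left.
- drawer_front (a point): Middle of the top edge of the upper drawer's flat outer face, 128 mm above the counter; it moves with the drawer (organizer x -112 mm when shut). The front panel is 256 mm wide, 62 mm high and 12 mm thick, no handle; push it along the organizer's +x.
- wedge: Loose bamboo wedge lying flat, 150 mm long, 90 g. x along it to the thin end, z up. Origin: underside, mid-length of its 125 mm shaft. Shaft 24 mm high: straight face at y -13 mm; sloping face +y: 34 mm thick at the head, 26 at the origin, 18 at the rounded tip. Centre of mass about x -15. Fully home its x is along organizer +y, its origin at organizer x -61, y +32 mm.
- wedge_tip (a point): Centre of the wedge's thin end, 12 mm above its underside.
- wedge_head (a point): Centre of the flat end of the wedge's head, the face to tap along the wedge's +x, 15 mm above its underside. The head is a block 25 mm long, 46 mm wide and 30 mm high; its shoulder stops against the blocks at the slot's mouth when the wedge is home.
- box: Loose closed bamboo box, lid fixed on, 0.35 kg, 114 (x) by 156 mm (y) over the lid. Origin: centre, underside of its feet; z up. Feet 11 mm square, 6 mm high at x +-45, y +-65 mm. Lid's top 72 mm above the origin; on it a bar handle 14 mm thick (x), 70 mm long (y), its top at 112 mm. Seated, the origin is 6 mm below the organizer's top. Either way round will do.
- box_handle (a point): Point inside the box's bar handle, on its middle, 97 mm above the underside of the feet.
- bunny: White ceramic bunny, 68 mm wide, 135 mm tall. Bystander; origin at the centre of its underside, z up. Leave it where it is.
- tiara: Pink hard plastic tiara standing on its open band, about 110 mm wide, 60 mm tall. Origin: centre of the band's circle, at its underside. Bystander; leave it where it is.
- horn: Yellow plastic party horn standing on its bell, 60 mm wide, 150 mm tall. Bystander; origin at the centre of its underside, z up. Leave it where it is.
- ring: Silver plastic ring lying flat, 72 mm wide, 12 mm high. Bystander; origin at the centre of its underside, z up. Leave it where it is.
Things that resemble listed ones, but are neither listed nor needed, are in the scene too. There is more than one size of the wedge; the job needs the middle-sized.

How it is judged:
On the way, in this order (a step that is already met when the one before it is completed fails the run):
1. the drawer is pushed fully shut (within 4 mm) (value of joint drawer below 0.004 m), for 0.2 s.
2. with the drawer shut, the wedge lies on the organizer's top with its thin end in the slot's mouth, let go (value of joint drawer below 0.004 m and x of wedge_tip in the frame of organizer between -0.081 and -0.049 m and z of wedge in the frame of organizer between 0.126 and 0.134 m and y of wedge_tip in the frame of organizer between -0.03 and 0.085 m and contact force between the fingers and wedge below 0.2 N and linear speed of wedge below 0.03 m/s), for 0.2 s.
3. the wedge is home: its shoulder within 3 mm of the first pair of blocks, the drawer shut (value of joint drawer below 0.004 m and x of wedge in the frame of organizer between -0.066 and -0.056 m and angle between the x axis of wedge and the y axis of organizer, either way round below 0.07 rad and y of wedge_tip in the frame of organizer above 0.05 m and z of wedge in the frame of organizer between 0.127 and 0.133 m and y of wedge in the frame of organizer above 0.0295 m), for 0.2 s.
4. the box sits on the organizer with its feet in the recesses (all of step 3 and z of box in the frame of seat between -0.0085 and -0.0035 m and horizontal distance between box and seat below 0.005 m and angle between the x axis of box and the x axis of organizer, either way round below 0.08 rad and angle between box's own z axis and vertical below 0.04 rad), for 0.2 s.
At the end, for the whole second after the job is handed in: Drawer shut within 4 mm; wedge flat in the slot, shoulder within 3 mm of the blocks; box upright, within 5 mm of the centre, aligned within 0.08 rad (either way round), feet down in them; box and wedge at rest, released; bunny, tiara, horn, ring within 40 mm, not tipped (all of step 4 and contact force between the fingers and box below 0.2 N and linear speed of each of box, wedge below 0.02 m/s); the robot touches nothing.
It fails at once if the bunny, tiara, horn or ring is pushed more than 40 mm from its place (distance of any of bunny, tiara, horn, ring from where it was at the start of the episode above 0.04 m).
It fails at once if the bunny or the horn is tipped over (angle between any of bunny, horn's own z axis and vertical above 0.6 rad).
It also fails if it takes over 72 s, if anything falls off the work surface, if the arm or the gripper's body presses on something with over 40 N, if the wrist force passes 120 N, or if a joint passes its speed limit or range.

## Working session

There is one attempt and no reset: what is moved stays moved. The work goes in short steps, Python scripts to look and compute and a shell command to move; the robot and the scene stay as the last step left them, time stands still between calls to the robot, and variables do not carry over. Pictures are saved under pics/ and viewed, at most 10 in all, crops included, and the job is handed in when it is done.

```bash
ls; mkdir -p pics; python3 - <<'E'
from cell import observe, imaging
import cv2,numpy as np
print(observe())
for n in ("scene","top"):
    f=imaging.grab_frame(n); cv2.imwrite(f"pics/{n}0.png",f["image"][:,:,::-1]); print(n,f["K"],f["D"],f["R"],f["t"])
    np.savez(f"pics/{n}0.npz",**f)
a=cv2.imread("pics/scene0.png");b=cv2.imread("pics/top0.png")
E
```

```text
pics
{'clock': 0.0, 'joint_pos': array([-1.26848882,  0.59212403,  0.04830299,  1.60983385, -0.03327309,
        0.94269927, -0.03369281]), 'qvel': array([-0.00013367, -0.00116986, -0.00128906,  0.00222763, -0.00083298,
        0.00089556,  0.00116573]), 'tau': array([ 1.16415467e-03, -5.48679328e+01,  1.54678445e+00, -1.98120904e+01,
        9.42098937e-03,  8.50406766e-03, -2.96933763e-06]), 'eef_pos': array([0.2793341 , 0.66854946, 0.40353274]), 'tcp_rot': array([ 1.96564970e-01,  9.80490151e-01, -1.12045957e-03, -1.47584727e-04]), 'wrist_force': array([0.48603217, 0.36754504, 0.48334399]), 'ft_torque': array([-0.00643279, -0.07085743, -0.00057292]), 'grip_force': 0.0, 'opening': 1.0003156591242668}
scene [[483.8350847    0.         313.78977095]
 [  0.         483.8350847  196.1517107 ]
 [  0.           0.           1.        ]] [-0.1322607  0.         0.         0.         0.       ] [[ 0.06949451  0.99748422 -0.01399056]
 [ 0.86617775 -0.0672918  -0.49518473]
 [-0.49488041  0.02229431 -0.86867505]] [-0.02315129 -0.35067026  1.9402044 ]
top [[423.66164105   0.         315.63064179]
 [  0.         423.66164105 198.5572148 ]
 [  0.           0.           1.        ]] [0.00320138 0.         0.         0.         0.        ] [[ 0.01238431 -0.99990486  0.00607516]
 [-0.98962763 -0.01312618 -0.14305541]
 [ 0.14312155 -0.0042405  -0.98969603]] [0.00273092 0.44439094 1.22000807]
```

View pics/scene0.png

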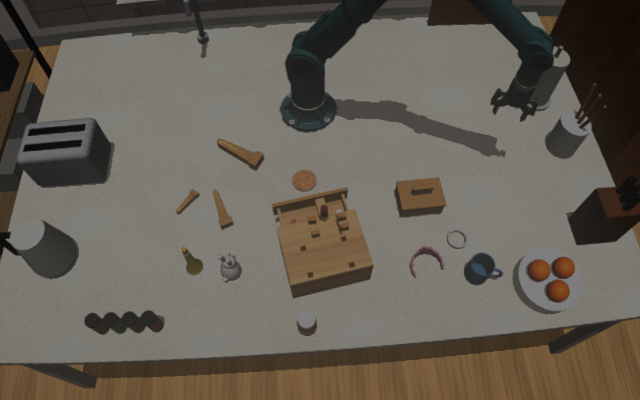

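View pics/top0.png

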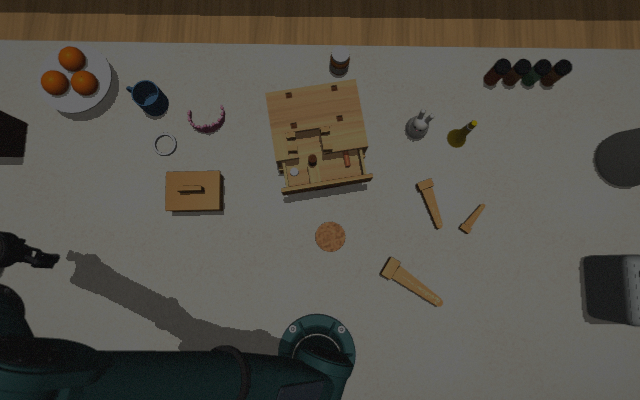

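Three wedges in the top view: (410,282) is the largest, (472,218) the smallest and (430,203) the middle one. The middle one is the candidate, and I'll check its length in a crop.

```bash
cat > h.py <<'E'
import numpy as np,cv2
from cell import observe, imaging
from scipy.spatial.transform import Rotation as Ro
def world(f,uv,z):
    p=cv2.undistortPoints(np.array(uv,float).reshape(-1,1,2),np.array(f["K"]),np.array(f["D"])).reshape(-1,2)
    d=np.c_[p,np.ones(len(p))]@f["R"]; c=-np.array(f["R"]).T@f["t"]
    z=np.broadcast_to(z,len(p))
    return c+d*((z-c[2])/d[:,2])[:,None]
def proj(f,X):
    return cv2.projectPoints(np.array(X,float).reshape(-1,3),cv2.Rodrigues(np.array(f["R"]))[0],np.array(f["t"]),np.array(f["K"]),np.array(f["D"]))[0].reshape(-1,2)
def grab(n,name):
    f=imaging.grab_frame(n); cv2.imwrite(f"pics/{name}.png",f["image"][:,:,::-1]); np.savez(f"pics/{name}.npz",**f); return f
def crop(name,x0,x1,y0,y1,s,bright=1.8):
    a=cv2.imread(f"pics/{name}.png")[y0:y1,x0:x1]
    a=cv2.convertScaleAbs(cv2.resize(a,None,fx=s,fy=s,interpolation=cv2.INTER_CUBIC),alpha=bright)
    cv2.imwrite(f"pics/{name}_c.png",a)
def pose():
    s=observe(); return np.array(s["eef_pos"]),Ro.from_quat(s["tcp_rot"])
E
python3 - <<'E'
from h import *
a=cv2.imread("pics/top0.png")
s=3.3
l=cv2.resize(a[70:250,260:500],None,fx=s,fy=s,interpolation=cv2.INTER_CUBIC)
cv2.imwrite("pics/c1.png",cv2.convertScaleAbs(l,alpha=1.8))
print(l.shape)
E
```

```text
(594, 792, 3)
```

View pics/c1.png

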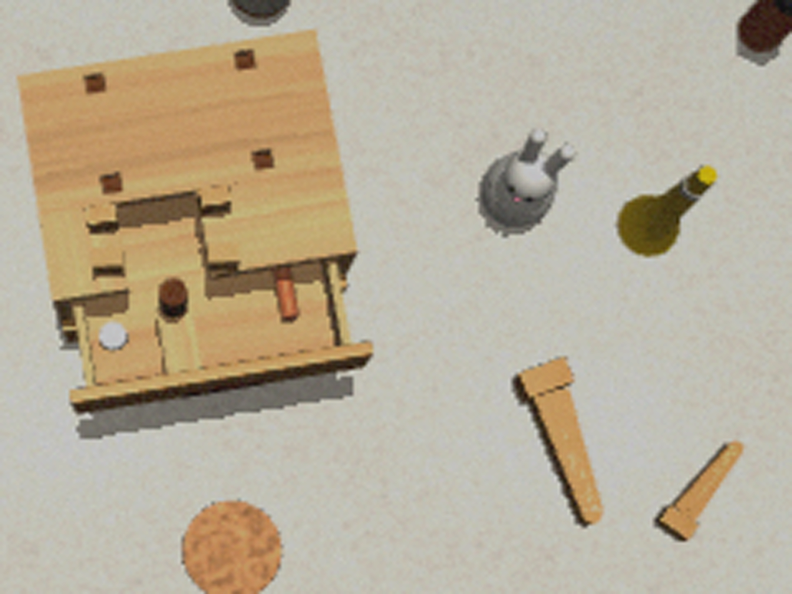

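```bash
python3 - <<'E'
from h import *
f=dict(np.load("pics/top0.npz"))
P=lambda L:[(260+(x+.5)/3.3-.5,70+(y+.5)/3.3-.5) for x,y in L]
c=world(f,P([(19,76),(317,30),(356,255),(54,303)]),.13); print("org corners BL BR FR FL\n",c.round(4))
print([np.linalg.norm(c[i]-c[(i+1)%4]).round(4) for i in range(4)])
ctr=c.mean(0); ex=(c[0]+c[1]-c[2]-c[3]); yaw=np.arctan2(ex[1],ex[0]); ey=c[0]+c[3]-c[1]-c[2]; yaw2=np.arctan2(-ey[0],ey[1]); print(ctr,yaw,yaw2)
r=world(f,P([(95,82),(245,59),(262,158),(111,182)]),.127); print("rec",r.round(4),r.mean(0).round(4))
R=Ro.from_euler('z',yaw2).as_matrix(); print("rec in org",((r-ctr)@R).round(4))
d=world(f,P([(73,398),(371,347)]),.128);print("drawer top edge",d.round(4),((d-ctr)@R).round(4))
w=world(f,P([(515,377),(567,358),(592,522),(575,383),(527,399)]),[.03,.03,.02,.03,.03]);print("wedge",w.round(4)); h=(w[0]+w[1])/2; v=w[2]-h; print("len",np.linalg.norm(v[:2]),"yaw",np.arctan2(v[1],v[0]))
b=world(f,[(178,188),(202,188),(190,188)],.112);print("handle",b.round(4), np.linalg.norm(b[0]-b[1]))
b=world(f,[(166,171),(220,171),(220,210),(166,210)],.072);print("lid",b.round(4),b.mean(0))
o=world(f,[(418,133),(457,142),(207,127),(166,145)],[0,0,0,0]);print("bunny horn tiara ring",o.round(3))
s=world(f,[(472,205),(472,205)],0)
p,q=pose();print(p,q.as_matrix().round(3))
E
```

```text
org corners BL BR FR FL
 [[ 0.7299  0.1542  0.13  ]
 [ 0.7752 -0.1006  0.13  ]
 [ 0.5766 -0.1332  0.13  ]
 [ 0.5319  0.1192  0.13  ]]
[np.float64(0.2588), np.float64(0.2012), np.float64(0.2564), np.float64(0.2011)]
[0.65342088 0.00989982 0.13      ] 0.1687034025406239 0.1755769801628097
rec [[ 0.7268  0.0894  0.127 ]
 [ 0.7494 -0.039   0.127 ]
 [ 0.6612 -0.054   0.127 ]
 [ 0.6382  0.0739  0.127 ]] [0.6939 0.0176 0.127 ]
rec in org [[ 0.0861  0.0654 -0.003 ]
 [ 0.0859 -0.0649 -0.003 ]
 [-0.0035 -0.0643 -0.003 ]
 [-0.0038  0.0657 -0.003 ]]
drawer top edge [[ 0.4521  0.1016  0.128 ]
 [ 0.4985 -0.1456  0.128 ]] [[-0.1822  0.1255 -0.002 ]
 [-0.1797 -0.126  -0.002 ]]
wedge [[ 0.4927 -0.2891  0.03  ]
 [ 0.5108 -0.3365  0.03  ]
 [ 0.3634 -0.3578  0.02  ]
 [ 0.4879 -0.3432  0.03  ]
 [ 0.4727 -0.2995  0.03  ]]
len 0.14546597111534826 yaw -2.8272470790165634
handle [[0.4572 0.39   0.112 ]
 [0.4581 0.3237 0.112 ]
 [0.4577 0.3569 0.112 ]] 0.06628144085277068
lid [[0.513  0.4404 0.072 ]
 [0.5151 0.2852 0.072 ]
 [0.402  0.2801 0.072 ]
 [0.4    0.4333 0.072 ]] [0.45754245 0.35975174 0.072     ]
bunny horn tiara ring [[ 0.659 -0.307  0.   ]
 [ 0.632 -0.427  0.   ]
 [ 0.669  0.348  0.   ]
 [ 0.609  0.471  0.   ]]
[0.27932071 0.66858849 0.40366258] [[-0.923  0.385 -0.001]
 [ 0.385  0.923 -0.002]
 [-0.    -0.002 -1.   ]]
```

The middle wedge measures 146 mm, which fits the 150 mm given, and its thin end points toward the robot and right. The organizer's edges come out at 258 x 201 mm and its recesses at ±65 mm, so the estimates hold. First the drawer: turn, travel, close the fingers.

```bash
cat >> h.py <<'E'
C=np.array([.6534,.0099,0]); YAW=.173
def org(x,y,z=0): return C+Ro.from_euler('z',YAW).apply([x,y,z])
def inorg(p): return Ro.from_euler('z',-YAW).apply(np.array(p)-C)
def plan(a,*pts):
    "turn (tool rotvec) to point down with tool x at yaw a, then shifts in tool axes, cm"
    p,q=pose(); T=Ro.from_matrix(np.array([[np.cos(a),np.sin(a),0],[np.sin(a),-np.cos(a),0],[0,0,-1]]))
    print("at",p.round(4),"org",inorg(p).round(4),"turn",(q.inv()*T).as_rotvec().round(3))
    for t in pts:
        print("shift cm",(T.inv().apply(np.array(t)-p)*100).round(2),"to",np.round(t,3)); p=np.array(t)
E
python3 -c "
from h import *
A=org(-.22,0,.40);plan(1.743,[.5,.3,.40],A,org(-.22,0,.278))"
```

```text
at [0.2793 0.6686 0.4037] org [-0.2551  0.7132  0.4037] turn [-2.000e-03  1.000e-03  1.003e+00]
shift cm [-40.1   15.43   0.37] to [0.5 0.3 0.4]
shift cm [-31.23 -11.86  -0.  ] to [ 0.437 -0.028  0.4  ]
shift cm [ 0.   0.  12.2] to [ 0.437 -0.028  0.278]
```

```bash
python3 -m crank '0 0 0 0 0 .167 0;0 0 0 0 0 .167 0;0 0 0 0 0 .167 0;0 0 0 0 0 .167 0;0 0 0 0 0 .167 0;0 0 0 0 0 .167 0;-5 1.9 0 0 0 0 0;-5 1.9 0 0 0 0 0;-5 1.9 0 0 0 0 0;-5 1.9 0 0 0 0 0;-5 1.9 0 0 0 0 0;-5 1.9 0 0 0 0 0;-5 1.9 0 0 0 0 0;-5 1.9 .4 0 0 0 0'
python3 -m crank '-5 -2 0 0 0 0 0;-5 -2 0 0 0 0 0;-5 -2 0 0 0 0 0;-5 -2 0 0 0 0 0;-5 -2 0 0 0 0 0;-5 -2 0 0 0 0 0;0 0 0 0 0 0 0'
python3 -c "
from h import *
plan(1.743,org(-.22,0,.40),org(-.22,0,.278))"
```

```text
clock: 1.85
eef_pos: [0.4988, 0.2996, 0.4007]
tcp_rot: [0.643, 0.766, 0.0, 0.0]
wrist_force: [0.3, 0.6, 0.4]
opening: -0.003
grip_force: 0.0
clock: 2.72
eef_pos: [0.4299, -0.0191, 0.4007]
tcp_rot: [0.647, 0.763, -0.001, -0.0]
wrist_force: [0.4, 0.4, -0.0]
opening: -0.001
grip_force: 0.0
at [ 0.4299 -0.0191  0.4007] org [-0.2252  0.0099  0.4007] turn [-0.001  0.001 -0.008]
shift cm [-0.99  0.52  0.07] to [ 0.437 -0.028  0.4  ]
shift cm [ 0.   0.  12.2] to [ 0.437 -0.028  0.278]
```

```bash
python3 -m crank '0 0 4 0 0 0 0;0 0 4 0 0 0 0;0 0 4.2 0 0 0 0;0 1.5 0 0 0 0 0;0 1.5 0 0 0 0 0;0 1.5 0 0 0 0 0;0 1.5 0 0 0 0 0;0 1.5 0 0 0 0 0;0 1 0 0 0 0 0;0 .5 0 0 0 0 0;0 0 0 0 0 0 0'
python3 -m crank '0 .3 0 0 0 0 0;0 .3 0 0 0 0 0;0 0 0 0 0 0 0;0 0 0 0 0 0 0'
python3 -c "
from h import *
p,q=pose();print(inorg(p))"
```

```text
clock: 4.1
eef_pos: [0.5211, 0.0002, 0.2789]
tcp_rot: [0.643, 0.765, 0.001, 0.001]
wrist_force: [-0.1, -0.1, -0.5]
opening: 0.003
grip_force: 0.0
clock: 4.6
eef_pos: [0.5262, 0.0012, 0.2787]
tcp_rot: [0.643, 0.765, -0.0, 0.0]
wrist_force: [-1.2, -0.4, 0.2]
opening: -0.002
grip_force: 0.5
[-0.1268166   0.01333498  0.2787011 ]
```

```bash
for i in 1 2 3; do python3 -m crank '0 .3 0 0 0 0 0;0 0 0 0 0 0 0' | grep -E "eef|wrist"; done
```

```text
eef_pos: [0.5293, 0.0019, 0.2787]
wrist_force: [-1.2, -1.2, 0.1]
eef_pos: [0.5303, 0.002, 0.2785]
wrist_force: [-5.9, -2.2, 4.2]
eef_pos: [0.5313, 0.0021, 0.2782]
wrist_force: [-9.6, -2.8, 7.7]
```

```bash
python3 -m crank '0 -2 0 0 0 0 0;0 -2 0 0 0 0 0;0 0 -6 0 0 0 .6;0 0 -6 0 0 0 .6;0 0 0 0 0 -.171 .6;0 0 0 0 0 -.171 .6;0 0 0 0 0 -.171 .6;0 0 0 0 0 -.171 .6;0 0 0 0 0 -.171 .6;0 0 0 0 0 -.171 .6;0 0 0 0 0 -.171 .6;0 0 0 0 0 -.171 .6;0 0 0 0 0 -.171 .6;0 0 0 0 0 -.171 .6;0 0 0 0 0 0 .6' 
python3 -c "
from h import *
plan(-2.827,[.433,-.335,.36])"
```

```text
clock: 7.22
eef_pos: [0.4962, -0.0036, 0.3991]
tcp_rot: [-0.155, 0.988, 0.0, 0.001]
wrist_force: [-0.1, -0.7, -0.2]
opening: 0.604
grip_force: 0.0
at [ 0.4962 -0.0036  0.3991] org [-0.1572  0.0138  0.3991] turn [ 0.     0.002 -0.004]
shift cm [ 16.26 -29.56   3.91] to [ 0.433 -0.335  0.36 ]
```

```bash
python3 -m crank '2.7 -4.9 0 0 0 0 .6;2.7 -4.9 0 0 0 0 .6;2.7 -4.9 0 0 0 0 .6;2.7 -4.9 1 0 0 0 .6;2.7 -4.9 1.9 0 0 0 .6;2.7 -5 1 0 0 0 .6;0 0 0 0 0 0 .6;0 0 0 0 0 0 .6' 
python3 - <<'E'
from h import *
f=grab("wrist","w1"); g=grab("top","t1")
print(f["R"].round(3),f["t"],f["K"])
p,q=pose();print(p)
print(proj(f,[[.5018,-.3128,.03],[.3634,-.3578,.012],[.433,-.335,.024]]).round(0))
a=cv2.imread("pics/w1.png");cv2.imwrite("pics/w1b.png",cv2.convertScaleAbs(a,alpha=1.6))
E
```

```text
clock: 8.22
eef_pos: [0.4324, -0.3341, 0.3597]
tcp_rot: [-0.154, 0.988, 0.0, 0.0]
wrist_force: [-0.7, 1.1, -0.6]
opening: 0.6
grip_force: 0.0
[[-0.305  0.952  0.001]
 [ 0.911  0.292  0.291]
 [ 0.277  0.09  -0.957]] [ 0.44873409 -0.32164656  0.24658009] [[288.0600552    0.         320.83561556]
 [  0.         288.0600552  198.98603283]
 [  0.           0.           1.        ]]
[ 0.43289101 -0.33286496  0.35987847]
[[319. 245.]
 [318. 112.]
 [319. 183.]]
```

View pics/w1b.png

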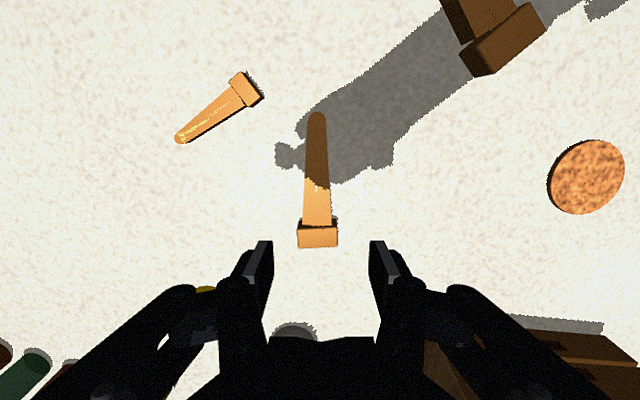

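The wrist view shows the middle wedge's head at (299–338, 222–247) and its tip at (316,111), within 2 px of prediction. I'll grip it by the head's parallel sides.

```bash
python3 - <<'E'
from h import *
f=dict(np.load("pics/w1.npz"))
w=world(f,[(299,247.5),(338.5,247.5),(297.5,229),(337,229),(331,221),(325.5,120),(304,221),(307.5,120),(316.5,111)],[.03,.03,.03,.03,.024,.024,.024,.024,.024])
u=w[5]-w[4];print("straight yaw",np.arctan2(u[1],u[0])); v=w[0]-w[1];print("head end yaw",np.arctan2(-v[0],v[1])+0, "w",np.linalg.norm(v)); v=w[2]-w[3];print(np.arctan2(-v[0],v[1]),np.linalg.norm(v))
h=(w[0]+w[1])/2; v=w[8]-h; print("len",np.linalg.norm(v)); 
R=Ro.from_euler('z',-2.83); print("local",(R.inv().apply(w-h)*1000).round(1).tolist()); print("head",h)
hc=h+R.apply([.0125,0,0]); hc[2]=.30; plan(-2.83,hc,[hc[0],hc[1],.183])
E
```

```text
straight yaw -2.770369830763327
head end yaw -2.8317718542665276 w 0.04524545680396705
-2.8316810726953263 0.04430511483424402
len 0.14982211180693908
local [[0.0, 22.6, 0.0], [-0.0, -22.6, 0.0], [22.9, 23.8, 0.0], [22.9, -20.5, 0.0], [30.1, -14.0, -6.0], [140.8, -7.4, -6.0], [30.2, 16.7, -6.0], [140.8, 11.1, -6.0], [149.7, 1.8, -6.0]]
head [ 0.50441459 -0.31203544  0.03      ]
at [ 0.4329 -0.3329  0.3599] org [-0.2762 -0.2997  0.3599] turn [0.    0.001 0.002]
shift cm [-6.2  -0.21  5.99] to [ 0.493 -0.316  0.3  ]
shift cm [ 0.   0.  11.7] to [ 0.493 -0.316  0.183]
```

```bash
python3 - <<'E'
from h import *
h=np.array([.5044,-.3120,0]);hc=h+.0125*np.array([np.cos(-2.77),np.sin(-2.77),0]); hc[2]=.26; plan(-2.77,hc,[hc[0],hc[1],.183])
E
python3 -m crank '-3 -.1 3 0 0 -.06 .85;-3 -.1 3 0 0 0 .85;0 0 4 0 0 0 .85;0 0 0 0 0 0 .85'
python3 - <<'E'
from h import *
h=np.array([.5044,-.3120,0]);hc=h+.0125*np.array([np.cos(-2.77),np.sin(-2.77),0]); hc[2]=.183; plan(-2.77,hc)
E
```

```text
at [ 0.4329 -0.3329  0.3599] org [-0.2762 -0.2997  0.3599] turn [ 0.     0.001 -0.058]
shift cm [-6.17 -0.65  9.99] to [ 0.493 -0.317  0.26 ]
shift cm [0.  0.  7.7] to [ 0.493 -0.317  0.183]
clock: 8.82
eef_pos: [0.4891, -0.3135, 0.2576]
tcp_rot: [-0.187, 0.982, 0.002, -0.002]
wrist_force: [0.5, -0.3, 0.7]
opening: 0.852
grip_force: 0.0
at [ 0.4891 -0.3135  0.2576] org [-0.2175 -0.2903  0.2576] turn [ 0.005 -0.003  0.004]
shift cm [-0.23 -0.42  7.46] to [ 0.493 -0.317  0.183]
```

```bash
python3 -m crank '-.2 -.4 3.5 0 0 0 .85;0 0 3.6 0 0 0 .85;0 0 .4 0 0 0 .85;0 0 0 0 0 0 .85;0 0 0 0 0 0 .3;0 0 0 0 0 0 .3;0 0 0 0 0 0 .3;0 0 0 0 0 0 .3;0 0 0 0 0 0 .3;0 0 0 0 0 0 .3' 50
python3 -m crank '0 0 -3 0 0 0 .3;0 0 -5 0 0 0 .3;0 0 -6 0 0 0 .3;0 0 -6 0 0 0 .3;0 0 0 0 0 0 .3;0 0 0 0 0 0 .3' 
python3 - <<'E'
from h import *
T=org(-.067,-.1275,.40);plan(1.743,T)
f=grab("wrist","w2")
p,q=pose();G=p+q.apply([0,0,.155]);print(G)
tip=q.apply([.1375,-.0,.0])+G;print(proj(f,tip))
crop("w2",200,440,0,300,2)
E
```

```text
clock: 10.07
eef_pos: [0.4932, -0.3196, 0.1866]
tcp_rot: [-0.185, 0.983, -0.001, 0.001]
wrist_force: [0.0, 1.0, 6.0]
opening: 0.525
grip_force: 51.9
clock: 10.82
eef_pos: [0.4919, -0.3188, 0.3851]
tcp_rot: [-0.185, 0.983, 0.0, 0.0]
wrist_force: [-0.5, 0.1, -1.0]
opening: 0.523
grip_force: 51.5
at [ 0.4919 -0.3188  0.3851] org [-0.2156 -0.296   0.3851] turn [0.    0.    1.771]
shift cm [16.86 14.85 -1.49] to [ 0.609 -0.127  0.4  ]
[ 0.49149679 -0.31846903  0.22895078]
[[318.83696674 -70.7981908 ]]
```

View pics/w2_c.png

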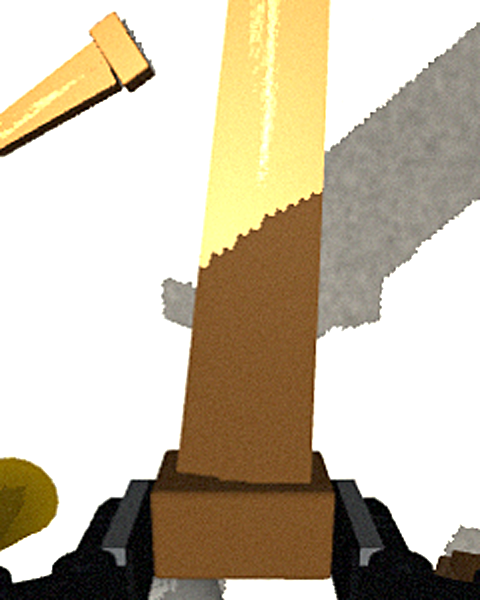

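The wedge is held squarely by its head, with the shaft running straight along the tool x axis in the crop. Next I rotate it and carry it above the landing.

```bash
python3 -m crank '0 0 -1.5 0 0 .177 .3;0 0 0 0 0 .177 .3;0 0 0 0 0 .177 .3;0 0 0 0 0 .177 .3;0 0 0 0 0 .177 .3;0 0 0 0 0 .177 .3;0 0 0 0 0 .177 .3;0 0 0 0 0 .177 .3;0 0 0 0 0 .177 .3;0 0 0 0 0 .177 .3;3.4 3 0 0 0 0 .3;3.4 3 0 0 0 0 .3;3.4 3 0 0 0 0 .3;3.4 3 0 0 0 0 .3;1.5 2.8 0 0 0 0 .3;0 0 0 0 0 0 .3;0 0 0 0 0 0 .3' 
python3 - <<'E'
from h import *
plan(1.744,org(-.0665,-.1275,.33))
f=grab("wrist","w3"); grab("top","t3")
print(proj(f,[org(-.0654,-.03,.13),org(-.048,-.03,.156),org(-.048,-.005,.156),org(-.033,-.03,.156),org(-.0828,-.03,.156),org(-.099,-.03,.156),org(-.099,-.005,.156),org(-.033,-.005,.156)]).round(1))
crop("w3",150,490,20,260,2.3,1.6)
E
```

```text
clock: 13.0
eef_pos: [0.6113, -0.1455, 0.3981]
tcp_rot: [0.644, 0.765, -0.001, -0.001]
wrist_force: [0.3, -0.3, -0.0]
opening: 0.522
grip_force: 51.5
at [ 0.6113 -0.1455  0.3981] org [-0.0682 -0.1458  0.3981] turn [-0.004  0.    -0.001]
shift cm [1.83 0.17 6.81] to [ 0.61  -0.127  0.33 ]
[[325.8  56.2]
 [352.3  49. ]
 [353.4   6.9]
 [374.8  49.1]
 [300.3  49.1]
 [276.1  49.2]
 [274.5   7.2]
 [376.6   7.1]]
```

View pics/w3_c.png

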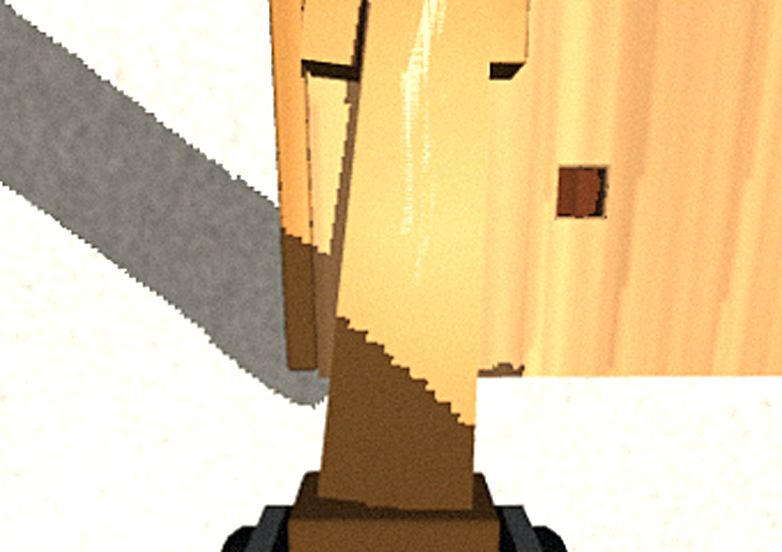

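The view shows the blocks' near corners at crop (302,62) and (527,62), about 4 mm further along organizer +x than my estimate. The drawer's stop agreed with that too, so I'll refine the estimate.

```bash
python3 - <<'E'
from h import *
f=dict(np.load("pics/w3.npz"))
P=lambda L:[(150+(x+.5)/2.3-.5,20+(y+.5)/2.3-.5) for x,y in L]
w=world(f,P([(302,62),(527,62),(302,62),(581,166),(581,217),(782,376)]),[.156,.156,.156,.13,.13,.13])
print((inorg(w)*1000).round(1)); print("expected -99,-30; -33,-30; x,-57(back edge?) -73; edge y -130")
E
sed -i 's/^C=.*/C=np.array([.6534,.0099,0]); YAW=.173; C=C+Ro.from_euler("z",YAW).apply([.004,.001,0])/' h.py
python3 -c "
from h import *
plan(1.744,org(-.0665,-.1275,.33))"
```

```text
[[ -95.6  -28.5  156. ]
 [ -30.3  -28.5  156. ]
 [ -95.6  -28.5  156. ]
 [  -5.7  -55.4  130. ]
 [  -4.4  -72.1  130. ]
 [  75.2 -128.4  130. ]]
expected -99,-30; -33,-30; x,-57(back edge?) -73; edge y -130
at [ 0.611  -0.1464  0.399 ] org [-0.0727 -0.1477  0.399 ] turn [-0.002  0.    -0.003]
shift cm [2.02 0.62 6.9 ] to [ 0.614 -0.125  0.33 ]
```

```bash
python3 -m crank '1 .25 2 0 0 0 .3;1 .25 2.5 0 0 0 .3;0 0 2 0 0 0 .3;0 0 .8 0 0 0 .3;0 0 0 0 0 0 .3;0 0 .4 0 0 0 .3;0 0 .3 0 0 0 .3;0 0 0 0 0 0 .3' 
python3 -c "
from h import *
plan(1.744,org(-.0673,-.1275,.317))"
```

```text
clock: 14.1
eef_pos: [0.6133, -0.1248, 0.3197]
tcp_rot: [0.643, 0.766, -0.001, -0.0]
wrist_force: [-3.3, -0.6, 0.2]
opening: 0.523
grip_force: 51.6
at [ 0.6133 -0.1248  0.3197] org [-0.0667 -0.1267  0.3197] turn [-0.001  0.     0.   ]
shift cm [-0.08 -0.06  0.27] to [ 0.613 -0.126  0.317]
```

```bash
python3 -m crank '0 -.15 .15 0 0 0 .3;0 0 0 0 0 0 .3;0 0 0 0 0 0 .3'; python3 -m crank '0 0 .15 0 0 0 .3;0 0 0 0 0 0 .3;0 0 0 0 0 0 .3'
```

```text
clock: 14.48
eef_pos: [0.6127, -0.1245, 0.3183]
tcp_rot: [0.643, 0.766, 0.0, 0.0]
wrist_force: [-1.2, -0.6, -0.1]
opening: 0.526
grip_force: 51.6
clock: 14.85
eef_pos: [0.6126, -0.1244, 0.3168]
tcp_rot: [0.643, 0.765, 0.0, 0.0]
wrist_force: [-0.0, 0.6, 0.3]
opening: 0.522
grip_force: 51.5
```

```bash
for i in 1 2 3; do python3 -m crank '0 0 .1 0 0 0 .3;0 0 0 0 0 0 .3' | grep -E "eef|wrist"; done
```

```text
eef_pos: [0.6126, -0.1246, 0.3167]
wrist_force: [-2.1, 1.2, 5.9]
eef_pos: [0.6126, -0.1247, 0.3166]
wrist_force: [-2.6, 1.5, 10.7]
eef_pos: [0.6126, -0.1248, 0.3166]
wrist_force: [-4.9, 2.7, 17.1]
```

```bash
python3 -m crank '0 0 -.25 0 0 0 .3;0 0 0 0 0 0 .75;0 0 0 0 0 0 .75;0 0 0 0 0 0 .75;0 0 0 0 0 0 .75;0 0 -3 0 0 0 .75;0 0 -4 0 0 0 .75;-2 0 -3 0 0 0 .75;-2 0 0 0 0 0 .75;0 0 0 0 0 0 .75;0 0 0 0 0 0 .75'
python3 - <<'E'
from h import *
f=grab("wrist","w4"); 
crop("w4",150,490,0,240,2.3,1.6); plan(1.744)
E
```

```text
clock: 16.98
eef_pos: [0.6187, -0.1632, 0.4145]
tcp_rot: [0.643, 0.766, -0.0, -0.002]
wrist_force: [-0.1, -0.2, -1.2]
opening: 0.752
grip_force: 0.0
at [ 0.6189 -0.1629  0.4146] org [-0.0677 -0.1653  0.4146] turn [-0.003 -0.002  0.001]
```

View pics/w4_c.png

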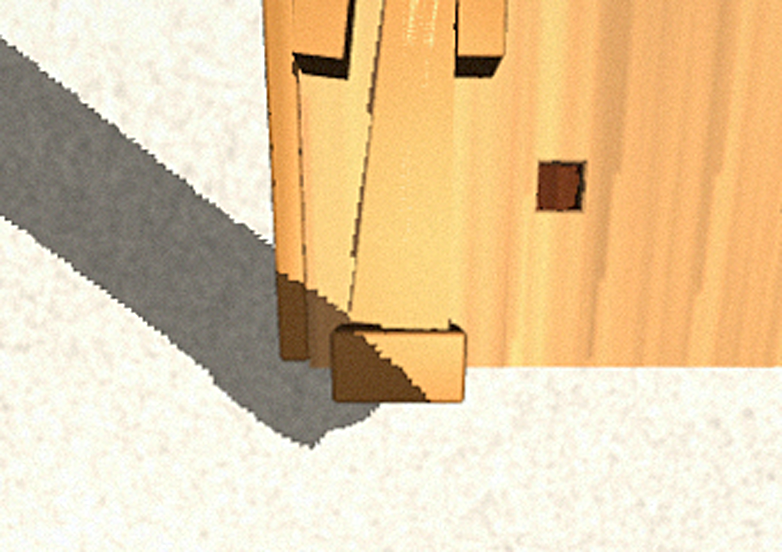

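The wedge lies flat, straight and released in the mouth, with its head at crop (332–465, 330–402). Now I move behind it to tap.

```bash
python3 -c "
from h import *
g=inorg([.6126,-.1247,.31]);print(g);plan(1.744,org(g[0],-.178,.414),org(g[0],-.178,.309))"
python3 -m crank '-1.3 .05 0 0 0 0 .25;0 0 4 0 0 0 .25;0 0 4 0 0 0 .25;0 0 2.3 0 0 0 .25;0 0 0 0 0 0 .25;0 0 0 0 0 0 .25'
python3 -c "
from h import *
plan(1.744,org(inorg([.6126,-.1247,.31])[0],-.155,.309))"
```

```text
[-0.06736079 -0.12656755  0.31      ]
at [ 0.6189 -0.1629  0.4146] org [-0.0677 -0.1653  0.4146] turn [-0.003 -0.002  0.001]
shift cm [-1.27  0.04  0.06] to [ 0.621 -0.175  0.414]
shift cm [ 0.   0.  10.5] to [ 0.621 -0.175  0.309]
clock: 17.77
eef_pos: [0.6224, -0.1774, 0.314]
tcp_rot: [0.643, 0.765, 0.0, 0.001]
wrist_force: [-0.1, 0.5, 0.2]
opening: 0.253
grip_force: 0.0
at [ 0.6224 -0.1774  0.314 ] org [-0.0667 -0.1801  0.314 ] turn [ 0.001  0.001 -0.   ]
shift cm [ 2.51 -0.06  0.5 ] to [ 0.617 -0.153  0.309]
```

```bash
python3 -m crank '1.5 0 .3 0 0 0 .25;1 0 0 0 0 0 .25;1 0 0 0 0 0 .25;1 0 0 0 0 0 .25;1 0 0 0 0 0 .25;1 0 0 0 0 0 .25;1 0 0 0 0 0 .25;.5 0 0 0 0 0 .25;0 0 0 0 0 0 .25'
python3 -m crank '.5 0 0 0 0 0 .25;.5 0 0 0 0 0 .25;0 0 0 0 0 0 .25' | grep -E "eef|wrist"
python3 -c "
from h import *
p,q=pose();print(inorg(p))"
```

```text
clock: 18.9
eef_pos: [0.6081, -0.0972, 0.31]
tcp_rot: [0.643, 0.766, 0.0, -0.0]
wrist_force: [-0.6, -0.3, -0.5]
opening: 0.249
grip_force: 0.0
eef_pos: [0.6064, -0.0875, 0.3101]
wrist_force: [-0.7, -0.1, -0.5]
[-0.06706852 -0.08883658  0.31010806]
```

```bash
for i in 1 2 3 4 5; do python3 -m crank '.25 0 0 0 0 0 .25;.25 0 0 0 0 0 .25;0 0 0 0 0 0 .25' | grep -E "eef|wrist"; done
python3 -c "
from h import *
p,q=pose();print(inorg(p))"
```

```text
eef_pos: [0.6055, -0.083, 0.3102]
wrist_force: [0.1, 0.1, 0.0]
eef_pos: [0.6046, -0.0781, 0.3102]
wrist_force: [-1.0, -0.8, 0.3]
eef_pos: [0.6037, -0.0731, 0.3102]
wrist_force: [-0.7, -0.5, 0.3]
eef_pos: [0.6032, -0.0683, 0.3103]
wrist_force: [0.0, -2.3, -0.2]
eef_pos: [0.6026, -0.0657, 0.3106]
wrist_force: [0.7, -8.2, -1.9]
[-0.06705088 -0.0667577   0.31060162]
```

```bash
for i in 1 2 3 4 5; do python3 -m crank '.2 0 0 0 0 0 .25;0 0 0 0 0 0 .25' | grep -E "eef|wrist"; done
python3 -c "
from h import *
p,q=pose();print(inorg(p))"
```

```text
eef_pos: [0.6024, -0.0652, 0.3107]
wrist_force: [3.2, -9.8, -3.3]
eef_pos: [0.6021, -0.0648, 0.3108]
wrist_force: [3.5, -12.7, -5.0]
eef_pos: [0.6019, -0.0643, 0.311]
wrist_force: [3.7, -16.2, -6.0]
eef_pos: [0.6017, -0.0638, 0.3111]
wrist_force: [3.2, -18.3, -5.9]
eef_pos: [0.6015, -0.0633, 0.3113]
wrist_force: [4.9, -21.4, -7.9]
[-0.06774081 -0.06414857  0.31130871]
```

```bash
python3 -m crank '-2 0 0 0 0 0 .25;-4 0 0 0 0 0 .25;-2 0 -4 0 0 0 .6;0 0 -4 0 0 0 .6;2 0 -2 0 0 0 .6;0 0 0 0 0 0 .6;0 0 0 0 0 0 .6'
python3 - <<'E'
from h import *
f=grab("wrist","w5"); 
crop("w5",150,490,0,260,2.3,1.6); plan(1.744)
E
```

```text
clock: 23.28
eef_pos: [0.6105, -0.112, 0.4092]
tcp_rot: [0.643, 0.766, -0.0, -0.001]
wrist_force: [-0.3, -0.2, 0.0]
opening: 0.6
grip_force: 0.0
at [ 0.6103 -0.1125  0.4089] org [-0.0675 -0.1141  0.4089] turn [-0.002 -0.001  0.   ]
```

View pics/w5_c.png

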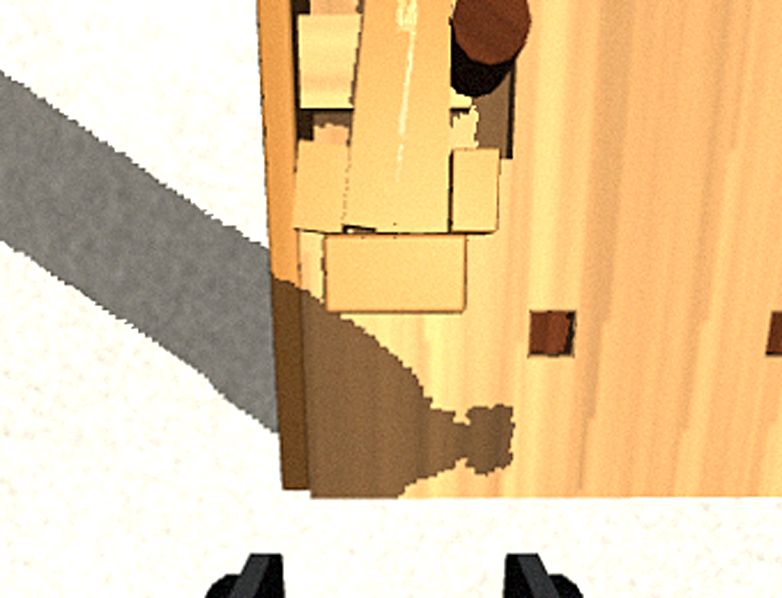

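The wedge is home: the shoulder line at crop y≈235 is against the block faces at y≈232, and the tongue is beside the shaft. I'll refine the recess position from this view and locate the box.

```bash
python3 - <<'E'
from h import *
f=dict(np.load("pics/w5.npz"))
P=lambda L:[(150+(x+.5)/2.3-.5,(y+.5)/2.3-.5) for x,y in L]
w=world(f,P([(293,230),(498,232),(552,333),(768,332),(782,497),(310,497)]),[.156,.156,.13,.13,.13,.13])
print((inorg(w)*1000).round(1))
b=np.array([.4575,.358,.45]); plan(1.60,[.50,.10,.45],b)
p,q=pose();c=-np.array(f["R"]).T@f["t"];print("cam in tool",q.inv().apply(c-p).round(4))
E
```

```text
[[ -99.9  -29.4  156. ]
 [ -34.3  -29.9  156. ]
 [  -8.8  -64.6  130. ]
 [  72.5  -63.7  130. ]
 [  89.1 -129.4  130. ]
 [-101.  -129.6  130. ]]
at [ 0.6103 -0.1125  0.4089] org [-0.0675 -0.1141  0.4089] turn [-0.002 -0.001  0.144]
shift cm [ 21.56 -10.41  -4.11] to [0.5  0.1  0.45]
shift cm [25.91 -3.49  0.  ] to [0.458 0.358 0.45 ]
cam in tool [0.0756 0.0002 0.0302]
```

```bash
sed -i 's/apply(\[.004,.001,0\])/apply([.003,.0013,0])/' h.py
python3 -m crank '0 0 -2.1 0 0 .144 .6;4.3 -2.1 -1 0 0 0 .6;4.3 -2.1 -1 0 0 0 .6;4.3 -2.1 0 0 0 0 .6;4.3 -2.1 0 0 0 0 .6;4.3 -2 0 0 0 0 .6;5.1 -.7 0 0 0 0 .6;5.1 -.7 0 0 0 0 .6;5.1 -.7 0 0 0 0 .6;5.1 -.7 0 0 0 0 .6;5.1 -.7 0 0 0 0 .6;0 0 0 0 0 0 .6;0 0 0 0 0 0 .6'
python3 - <<'E'
from h import *
f=grab("wrist","w6"); 
crop("w6",130,530,40,340,2,1.6); plan(1.60,[.4575,.3575,.45])
print(proj(f,[[.4577,.39,.112],[.4577,.325,.112],[.4575,.358,.112]]))
E
```

```text
clock: 24.95
eef_pos: [0.4582, 0.3523, 0.4501]
tcp_rot: [0.697, 0.717, -0.001, 0.0]
wrist_force: [0.1, -0.5, 0.6]
opening: 0.601
grip_force: 0.0
at [0.4586 0.3515 0.4504] org [-0.1361  0.3687  0.4504] turn [-0.001  0.002 -0.002]
shift cm [ 0.61 -0.09  0.04] to [0.458 0.358 0.45 ]
[[321.84583326 148.06394512]
 [320.13472778 206.25985509]
 [320.79486926 177.56685061]]
```

View pics/w6_c.png

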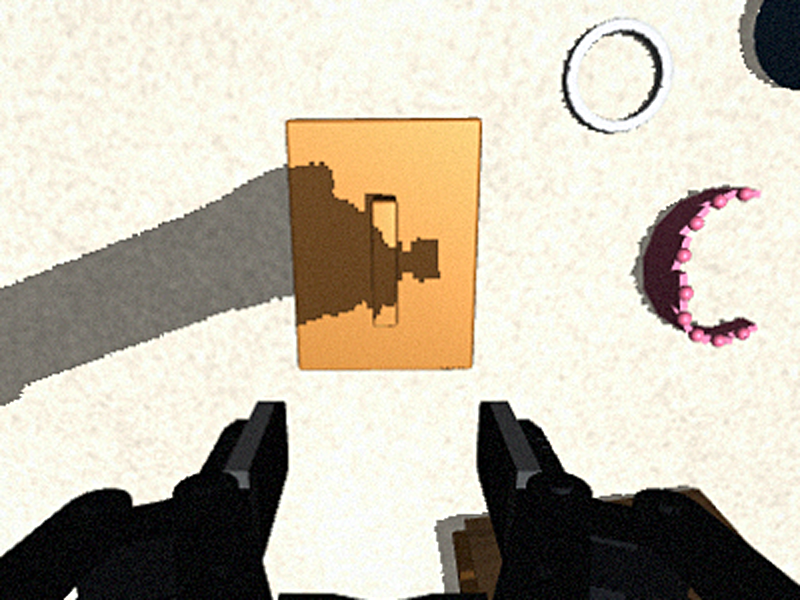

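```bash
python3 - <<'E'
from h import *
f=dict(np.load("pics/w6.npz"))
P=lambda L:[(130+(x+.5)/2-.5,40+(y+.5)/2-.5) for x,y in L]
w=world(f,P([(385,200.5),(385.5,326),(287,120),(480,118),(472,369),(300,369)]),[.112]*2+[.072]*4)
print(w.round(4)); print(w[:2].mean(0),w[2:].mean(0),np.linalg.norm(w[0]-w[1]))
for i,j in ((1,0),(5,2),(4,3),(2,3),(5,4)):
    v=w[j]-w[i];print(np.arctan2(v[1],v[0]).round(4),np.linalg.norm(v).round(4))
c=(w[:2].mean(0)+w[2:].mean(0))/2; plan(1.59,[c[0],c[1],.257])
E
```

```text
[[0.4579 0.3984 0.112 ]
 [0.4602 0.3292 0.112 ]
 [0.4006 0.4386 0.072 ]
 [0.5111 0.4429 0.072 ]
 [0.5177 0.2888 0.072 ]
 [0.4063 0.2856 0.072 ]]
[0.45905436 0.36382785 0.112     ] [0.45892971 0.36397295 0.072     ] 0.06925854238771027
1.6048 0.0693
1.6075 0.1532
1.6141 0.1542
0.0385 0.1105
0.029 0.1115
at [0.4586 0.3515 0.4504] org [-0.1361  0.3687  0.4504] turn [-0.001  0.002  0.008]
shift cm [ 1.24  0.07 19.34] to [0.459 0.364 0.257]
```

```bash
python3 -m crank '1.2 .05 4 0 0 -.007 .6;0 0 5 0 0 0 .6;0 0 5 0 0 0 .6;0 0 4 0 0 0 .6;0 0 1.3 0 0 0 .6;0 0 0 0 0 0 .6;0 0 0 0 0 0 .05;0 0 0 0 0 0 .05;0 0 0 0 0 0 .05;0 0 0 0 0 0 .05;0 0 0 0 0 0 .05;0 0 0 0 0 0 .05;0 0 0 0 0 0 .05' 70
python3 -c "
from h import *
plan(1.606)"
```

```text
clock: 26.62
eef_pos: [0.4587, 0.3654, 0.2598]
tcp_rot: [0.694, 0.72, 0.001, -0.0]
wrist_force: [-1.7, -0.4, 5.9]
opening: 0.146
grip_force: 68.8
at [0.4587 0.3654 0.2598] org [-0.1336  0.3824  0.2598] turn [ 0.002 -0.002  0.001]
```

```bash
python3 -m crank '0 0 -2 0 0 0 .05;0 0 -4 0 0 0 .05;0 0 -5 0 0 0 .05;0 0 -5 0 0 0 .05;0 0 -4 0 0 0 .05;0 0 0 0 0 -.138 .05;0 0 0 0 0 0 .05'
python3 -c "
from h import *
plan(1.744,org(.0373,.0014,.46))"
```

```text
clock: 27.5
eef_pos: [0.4577, 0.3648, 0.4586]
tcp_rot: [0.643, 0.766, 0.0, -0.0]
wrist_force: [0.3, -0.2, -3.0]
opening: 0.153
grip_force: 68.5
at [0.4577 0.3648 0.4586] org [-0.1347  0.382   0.4586] turn [-0.    -0.001 -0.   ]
shift cm [-38.06  17.19  -0.14] to [0.693 0.019 0.46 ]
```

```bash
python3 -m crank '-2 1 0 0 0 0 .05;-4 1.8 0 0 0 0 .05;-5 2.3 0 0 0 0 .05;-5 2.3 0 0 0 0 .05;-5 2.3 0 0 0 0 .05;-5 2.3 0 0 0 0 .05;-5 2.2 0 0 0 0 .05;-4 1.8 0 0 0 0 .05;-2 .9 0 0 0 0 .05;-.7 .2 0 0 0 0 .05;0 0 0 0 0 0 .05;0 0 0 0 0 0 .05'
python3 -c "
from h import *
plan(1.744,org(.0373,.0014,.395))"
```

```text
clock: 29.0
eef_pos: [0.6914, 0.0258, 0.4579]
tcp_rot: [0.642, 0.767, 0.0, -0.001]
wrist_force: [0.1, -0.3, -2.7]
opening: 0.149
grip_force: 68.5
at [0.6914 0.0258 0.4579] org [0.0372 0.0078 0.4579] turn [-0.001 -0.002  0.004]
shift cm [-0.64  0.01  6.29] to [0.693 0.019 0.395]
```

```bash
python3 -m crank '-.6 0 2 0 0 0 .05;0 0 2.5 0 0 0 .05;0 0 1.4 0 0 0 .05;0 0 0 0 0 0 .05;0 0 0 0 0 0 .05'
python3 -c "
from h import *
plan(1.744,org(.0373,.0014,.390))"
for i in 1 2 ; do python3 -m crank '0 0 .2 0 0 0 .05;0 0 .2 0 0 0 .05;0 0 0 0 0 0 .05' | grep -E "eef|wrist"; done
```

```text
clock: 29.62
eef_pos: [0.6934, 0.0174, 0.3998]
tcp_rot: [0.643, 0.766, 0.0, 0.001]
wrist_force: [0.4, 0.3, -2.5]
opening: 0.151
grip_force: 68.5
at [0.6934 0.0174 0.3998] org [ 0.0377 -0.0008  0.3998] turn [0.001 0.    0.001]
shift cm [ 0.22 -0.04  0.98] to [0.693 0.019 0.39 ]
eef_pos: [0.693, 0.0175, 0.3953]
wrist_force: [-0.4, 0.8, -2.7]
eef_pos: [0.693, 0.0175, 0.3909]
wrist_force: [-0.9, -0.1, -2.1]
```

```bash
python3 -m crank '.15 0 0 0 0 0 .05;0 0 0 0 0 0 .05' | grep -E "eef|wrist"; for i in 1 2 3 ; do python3 -m crank '0 0 .1 0 0 0 .05;0 0 .1 0 0 0 .05;0 0 0 0 0 0 .05' | grep -E "eef|wrist"; done
```

```text
eef_pos: [0.6928, 0.0192, 0.3912]
wrist_force: [-0.7, 0.7, -2.3]
eef_pos: [0.6927, 0.019, 0.3891]
wrist_force: [-0.2, 0.6, -2.8]
eef_pos: [0.6927, 0.019, 0.387]
wrist_force: [-0.1, -0.9, -3.3]
eef_pos: [0.6927, 0.019, 0.3851]
wrist_force: [-0.6, 0.1, -2.5]
```

```bash
for i in 1 2 3 ; do python3 -m crank '0 0 .1 0 0 0 .05;0 0 0 0 0 0 .05' | grep -E "eef|wrist"; done
```

```text
eef_pos: [0.6928, 0.0189, 0.3842]
wrist_force: [0.7, -0.3, -1.5]
eef_pos: [0.6928, 0.0188, 0.3839]
wrist_force: [-2.1, 0.7, 2.8]
eef_pos: [0.6927, 0.0187, 0.3839]
wrist_force: [-5.0, -0.4, 7.2]
```

Contact came at TCP z 0.3839 m, which is the seated height of 0.3838 m. Releasing and retreating.

```bash
python3 -m crank '0 0 -.15 0 0 0 .05;0 0 0 0 0 0 .5;0 0 0 0 0 0 .5;0 0 0 0 0 0 .5;0 0 0 0 0 0 .5;0 0 -3 0 0 0 .5;0 0 -5 0 0 0 .5;0 0 -5 0 0 0 .5;-5 0 0 0 0 0 .5;-5 0 0 0 0 0 .5;-5 0 0 0 0 0 .5;-5 0 0 0 0 0 .5;0 0 0 0 0 0 .5;0 0 0 0 0 0 .5' | grep -E "clock|eef|wrist|grip"
python3 - <<'E'
from h import *
f=grab("top","t9"); crop("t9",150,460,60,230,2.5,1.8)
E
```

```text
clock: 34.25
eef_pos: [0.7274, -0.1779, 0.5134]
wrist_force: [0.2, 0.1, 0.0]
grip_force: 0.0
```

View pics/t9_c.png

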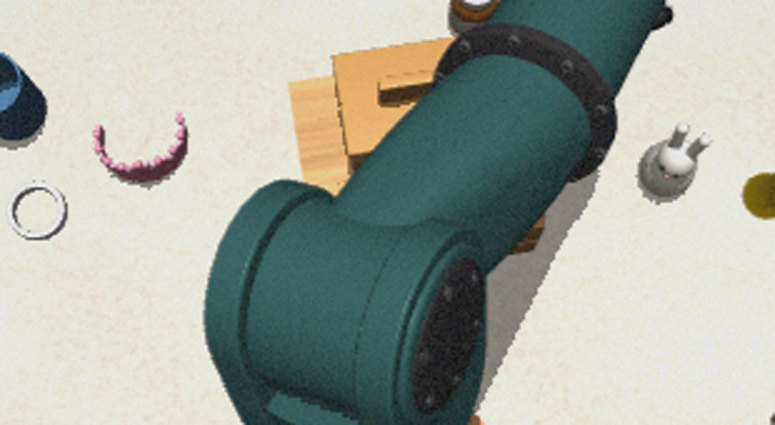

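```bash
python3 -c "
from cell import manip
print(manip.sign_off())"
```

```text
the job is handed in; nothing more can be done
None
```

I've handed the job in. The drawer is pushed to its stop, the wedge looked home in the wrist picture, and the box is down at its seated height and released. The arm hid most of the final picture, so I haven't seen the finished stack in full. I never touched the bunny, tiara, horn or ring, and no verdict came back.

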